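Make up two radio kits

TASK

Make up the two radio kits from the stock on the bench. The blue tray's kit is the green-topped battery in its black-floored pocket and the brass surge arrester in its white-floored pocket; the orange tray's kit is the red-topped battery in its black-floored pocket and the finned dummy load in its white-floored pocket. Stand each piece upright, flat on the floor of its pocket, and leave the white-topped battery, the yellow-topped filter box and the Morse key where they are.

Things in the scene. Friction and masses are not known exactly. Their poses are not given: they have to be found in the camera images.
- tray_blue: Blue plastic kit tray, fixed to the bench. Outside 70 mm (its x) by 136 mm (its y), rim 12 mm high. Two square pockets side by side along its y, each 62 x 62 mm inside, floor 4 mm above the bench, walls and divider 4 mm thick. The pocket with the black floor is centred 33 mm from the tray's middle towards its +y, the pocket with the white floor 33 mm towards its -y. Origin: middle of the tray at bench level; z up. It may lie turned any way round.
- tray_orange: Orange plastic kit tray, fixed to the bench. Outside 70 mm (its x) by 136 mm (its y), rim 12 mm high. Two square pockets side by side along its y, each 62 x 62 mm inside, floor 4 mm above the bench, walls and divider 4 mm thick. The pocket with the black floor is centred 33 mm from the tray's middle towards its +y, the pocket with the white floor 33 mm towards its -y. Origin: middle of the tray at bench level; z up. It may lie turned any way round.
- battery_green_center (a point): Green-topped battery pack standing on end: black block 36 x 36 mm square and 60 mm tall, with a green top cap (the upper 10 mm) and a thin green band near the foot; about 0.13 kg. The point is its centre, 30 mm above its underside; z is its upright axis, x and y are square to its side faces.
- battery_red_center (a point): Red-topped battery pack standing on end: black block 36 x 36 mm square and 60 mm tall, with a red top cap (the upper 10 mm) and a thin red band near the foot; about 0.13 kg. The point is its centre, 30 mm above its underside; z is its upright axis, x and y are square to its side faces.
- arrester_center (a point): Brass surge arrester standing on end: plain brass cylinder 32 mm in diameter and 48 mm tall with a thin black ring near each end, and a 20 mm diameter brass neck on top, 60 mm tall in all; about 0.18 kg. The point is on its axis, 30 mm above its underside; z is its upright axis.
- dummy_load_center (a point): Finned dummy load standing on end: silver aluminium cylinder with seven round fins, 40 mm in diameter and 48 mm tall, with a 16 mm diameter steel connector on top, 60 mm tall in all; about 0.15 kg. The point is on its axis, 30 mm above its underside; z is its upright axis.
- battery_white_center (a point): Not wanted, leave it. White-topped battery pack standing on end: black block 36 x 36 mm square and 60 mm tall, with a white top cap (the upper 10 mm) and a thin white band near the foot; about 0.13 kg. The point is its centre, 30 mm above its underside; z is its upright axis, x and y are square to its side faces.
- filter_box_center (a point): Not wanted, leave it. Filter box standing on end: grey metal block 40 x 34 mm and 60 mm tall with a yellow top; about 0.14 kg. The point is its centre, 30 mm above its underside; z is its upright axis, x runs along its 40 mm width.
- morse_key: Morse key, leave it: steel base plate 110 x 70 mm, 12 mm thick, with a black block, a brass arm and a round black finger knob, 53 mm tall in all; about 0.9 kg. Origin: middle of the underside of the base plate; the knob lies towards its -x.
Not all that is in view belongs to the job. What is shaped like the part that bears battery_white_center but pink or purple is not meant.

How it is judged:
By the outcome, as a careful person would: the job done as asked, in the order asked, and still so for the second after the job is handed in, with the robot touching nothing.
It also fails if it takes over 102 s, if anything falls off the work surface, if the arm or the gripper's body presses on something with over 40 N, if the wrist force passes 120 N, or if a joint passes its speed limit or range.

ROBOT

A 7-joint arm with a two-finger parallel gripper is mounted at the origin on the work surface. World frame = base frame: x ahead of the robot, y to its left, z up, the work surface at z = 0. Lengths are in m, angles in rad, forces in N, time in s.
With the tool pointing down it reaches from about 0.4 to 0.875 m from the base axis. Payload 19.3 kg.
Tool frame: the origin (TCP) lies at the very end of the fingers, on their centre line; the grasp point (between the pads) lies 19 mm behind it; y points along the fingers, z is the direction in which the jaws open and shut, and the axes are right-handed (so a half turn about y gives the same grasp; the last joint's range is limited). The gripper opens to 85 mm and grips with 20 to 120 N. Pads are 22 mm wide; open, the fingers measure 114 mm over their backs; the gripper's body (76 mm by 85 mm) begins 54 mm behind the grasp point. The pads swing forward as they close: fully open they stand 13 mm farther back than shut.
Start: joints at [-1.225, 0.521, -0.036, 1.599, 0.021, 1.021, -0.113], TCP at [0.252, 0.572, 0.231] pointing down, gripper open.
Joint ranges: [-2.91, 2.91], [-0.3, 2.13], [-1.5, 1.42], [0.17, 2.43], [-1.26, 4.41], [0.16, 1.93], [-2.52, 2.52]. Speed limits (rad/s): [1.89, 1.89, 2.39, 2.39, 3.01, 3.01, 3.01].

INTERFACE

Orientations are given as a rotation vector (axis times angle).
In Python, from workcell import manip gives the robot as it stands. The module is installed in compiled form; this text tells all that it offers.
- The arm moves only by the tool jog_arm, never from a script. Its argument "deltas" is one flat list of numbers, 6 for each row, row after row: the shift along the tool's x, y, z each as a share of 800 mm, from -1 to 1, then the turn, a rotation vector about the tool's x, y, z each as a share of pi rad, from -1 to 1. A call has 1 to 20 rows; each row shifts and turns the commanded pose from where the row before left it, along the tool's axes as they then stand; what a row does not reach is not made up. A row lasts 1/8 s, in which the tool goes at most 62.5 mm and 10.7 degrees, less where a joint would pass 70% of its speed; a pose out of reach is approached as far as the arm can. A call with a number of a shift or a turn outside -1 to 1 is refused whole. A call with a gripper value outside its range is refused whole. "fingers" is the closure, from 0 (fully open) to 1 (shut), set as the call begins (left out, the last holds). The fingers move at their own pace and stop on an object; the grip force is fixed at half the most. Time passes only in rows, so rows that do not move let the fingers close. It gives the time, the measured TCP pose, the force and the opening at its end, in the units of the state.
- manip.get_state(): the state, without advancing time (a new reading comes with each control period).
- manip.camera(name): name is "side" or "top" or "wrist"; returns the picture (384x512x3 uint8, blue, green, red); there is no depth.
- manip.camera_info(name): a dict with "K" (3x3 intrinsics, pixels), "dist" ([k1, k2, p1, p2, k3] as OpenCV has them; the pictures are not rectified), "eye" and "attitude" of the camera in the world. Camera axes: x right, y up, looking along -z (the intrinsics and any distortion apply to the point x, -y, -z); pixel columns grow to the right and rows downward; lengths in m; the calibration is good to about 2 mm. A picture is of the moment at which its call begins: read the wrist's pose just before it. camera_info takes no time and is no camera call; for the wrist camera it gives the pose at the moment of the call.
- manip.hand_in(): hands the job in, once; it reports no verdict.
The state is a dict: "time": time; "joint_positions": joint angles; "joint_vel": joint speeds; "joint_efforts": joint torques, N m; "tool_pos": TCP position; "ee_rot": TCP orientation; "ft_force": force on the tool from outside, world axes, zero at the start; "wrist_torque": the same for the moment, N m; "finger_gap": finger opening in m.
Only numpy, scipy, OpenCV 4.12 (cv2) and the standard library are available. Lean on these libraries where they do the work, as an engineer would, in place of code of your own. Each camera call takes 0.05 s, during which the arm holds its last target. There are 200 camera calls.

## Working session

There is one attempt and no reset: what is moved stays moved. The work goes in short steps, Python scripts to look and compute and a tool call to move; the robot and the scene stay as the last step left them, time stands still between calls to the robot, and variables do not carry over. Pictures are saved under pics/ and viewed, about 12 in all and at most 16, crops included, and the job is handed in when it is done.

Besides the shell and the picture viewer there is one more tool, called after "Call:" in YAML: its name, and indented under it one key for each argument. jog_arm: Moves the arm, as the interface text tells. Shift numbers are shares of 800 mm and turn numbers shares of pi rad, none past 1 either way. Its arguments: {"type":"object","properties":{"deltas":{"type":"array","items":{"type":"number"}},"fingers":{"type":"number"}},"required":["deltas"]}

```bash
mkdir -p pics
python3 - <<'E'
from workcell import manip
import cv2
s=manip.get_state();print(s['time'],s['tool_pos'],s['ee_rot'],s['finger_gap'])
for n in ("top","side","wrist"):
    i=manip.camera_info(n);im=manip.camera(n);cv2.imwrite(f'pics/{n}0.png',im)
    print(n,i)
E
```

```text
0.0 [0.25235726 0.5713938  0.23069474] [-1.5472814   0.32634667 -0.32610111] 0.08537191760551527
top {'K': array([[385.89263105,   0.        , 253.64245303],
       [  0.        , 385.89263105, 184.94165189],
       [  0.        ,   0.        ,   1.        ]]), 'dist': array([-0.0706776,  0.       ,  0.       ,  0.       ,  0.       ]), 'eye': array([ 0.46019802, -0.0128462 ,  1.14103924]), 'attitude': array([ 0.10124493, -0.08058394, -1.59617857])}
side {'K': array([[371.02679747,   0.        , 256.93394011],
       [  0.        , 371.02679747, 199.17635346],
       [  0.        ,   0.        ,   1.        ]]), 'dist': array([0.01494581, 0.        , 0.        , 0.        , 0.        ]), 'eye': array([0.45669122, 0.62395562, 0.54424148]), 'attitude': array([ 0.13524864, -1.27673843, -2.65733765])}
wrist {'K': array([[308.36304153,   0.        , 260.37489229],
       [  0.        , 308.36304153, 194.17427366],
       [  0.        ,   0.        ,   1.        ]]), 'dist': array([-0.07273993,  0.        ,  0.        ,  0.        ,  0.        ]), 'eye': array([0.18344036, 0.60299005, 0.37375137]), 'attitude': array([-0.26904235, -0.17388952,  1.14548388])}
```

View pics/top0.png

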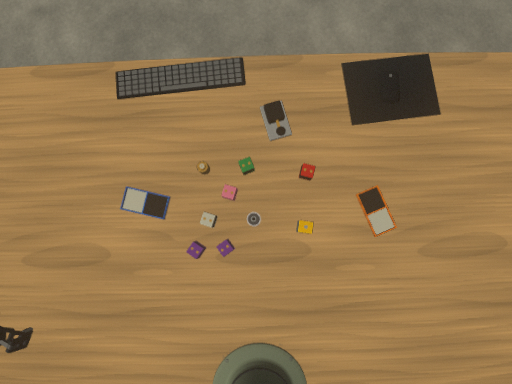

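View pics/side0.png

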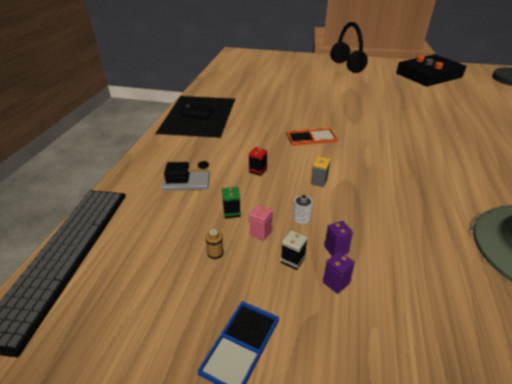

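Top view: the candidate battery shapes are green (247,165), red (307,171), white (208,219), pink (230,192) and purple (196,250) and (225,247). The arrester is at (203,167), the dummy load at (254,219), the filter box at (306,227), the blue tray at (145,203) and the orange tray at (376,211). Next I'll measure them from both views.

```bash
cat > h.py <<'E'
from workcell import manip
import cv2, numpy as np
from scipy.spatial.transform import Rotation as Rot
def ray(info,px):
    p=cv2.undistortPoints(np.array(px,float).reshape(-1,1,2),info['K'],info['dist']).reshape(-1,2)
    d=np.c_[p[:,0],-p[:,1],-np.ones(len(p))]
    return info['eye'],Rot.from_rotvec(info['attitude']).apply(d)
def cast(info,px,z):
    e,d=ray(info,px); return e+d*((z-e[2])/d[:,2])[:,None]
def tri(i1,p1,i2,p2):
    A=np.zeros((3,3));b=np.zeros(3);R=[]
    for i,p in((i1,p1),(i2,p2)):
        e,d=ray(i,[p]);d=d[0]/np.linalg.norm(d);P=np.eye(3)-np.outer(d,d);A+=P;b+=P@e;R.append((e,P))
    x=np.linalg.solve(A,b);return x,[np.linalg.norm(P@(x-e)) for e,P in R]
def project(info,X):
    c=Rot.from_rotvec(info['attitude']).inv().apply(np.atleast_2d(X)-info['eye'])
    c=c*[1,-1,-1]
    return cv2.projectPoints(c,np.zeros(3),np.zeros(3),info['K'],info['dist'])[0].reshape(-1,2)
HSV={'green':((45,90,50),(85,255,255)),'red':((0,170,80),(5,255,255)),'red2':((174,170,80),(180,255,255)),
 'blue':((105,120,60),(125,255,255)),'orange':((4,180,130),(14,255,255)),'yellow':((22,170,120),(32,255,255))}
def blobs(im,c,amin=25):
    h=cv2.cvtColor(im,cv2.COLOR_BGR2HSV)
    m=cv2.inRange(h,*HSV[c])
    if c=='red': m|=cv2.inRange(h,*HSV['red2'])
    cs,_=cv2.findContours(m,cv2.RETR_EXTERNAL,cv2.CHAIN_APPROX_NONE)
    return sorted([k for k in cs if cv2.contourArea(k)>=amin],key=cv2.contourArea,reverse=True),m
E
python3 - <<'E'
from h import *
ims={n:cv2.imread(f'pics/{n}0.png') for n in('top','side')}
inf={n:manip.camera_info(n) for n in ims}
for n in ims:
    for c in('green','red','blue','orange','yellow'):
        for k in blobs(ims[n],c)[0][:3]:
            r=cv2.minAreaRect(k);print(n,c,np.round(r[0],1),np.round(r[1],1),round(r[2]),cv2.contourArea(k))
w=Rot.from_rotvec(manip.get_state()['ee_rot']).as_matrix();print(w.round(3))
for nm,p in dict(arr=(203,167),dummy=(254,219),green=(247,165),red=(307,171),yel=(306,227),white=(208,219),pink=(230,192),pur1=(196,250),pur2=(225,247)).items(): print(nm,cast(inf['top'],[p],.06).round(3))
a=cv2.resize(ims['top'][120:270,105:405],None,fx=2.6,fy=2.6,interpolation=cv2.INTER_CUBIC)
cv2.imwrite('pics/c1.png',a)
E
```

```text
top green [245.7 164.3] [12.3 12.3] 68 128.0
top red [307.4 170.5] [12.1 11.9] 14 125.5
top orange [307.3 170.4] [12.4 11.9] 14 121.5
top orange [375.9 210.6] [46.7 23.9] 66 76.5
top yellow [305.1 226.8] [13.8 10.8] 7 125.5
side green [230.3 193.7] [12.7 15.8] 84 164.0
side red [257.4 152.8] [16.1 10.4] 16 113.5
side blue [237.9 345.5] [47.4 87.8] 28 1858.0
side orange [311.6 136. ] [15.  48.5] 86 152.5
[[ 0.915 -0.     0.404]
 [-0.404 -0.001  0.915]
 [ 0.    -1.    -0.001]]
arr [[0.641 0.142 0.06 ]]
dummy [[0.49  0.001 0.06 ]]
green [[0.643 0.017 0.06 ]]
red [[ 0.621 -0.152  0.06 ]]
yel [[ 0.464 -0.143  0.06 ]]
white [[0.493 0.13  0.06 ]]
pink [[0.567 0.067 0.06 ]]
pur1 [[0.408 0.165 0.06 ]]
pur2 [[0.414 0.084 0.06 ]]
```

View pics/c1.png

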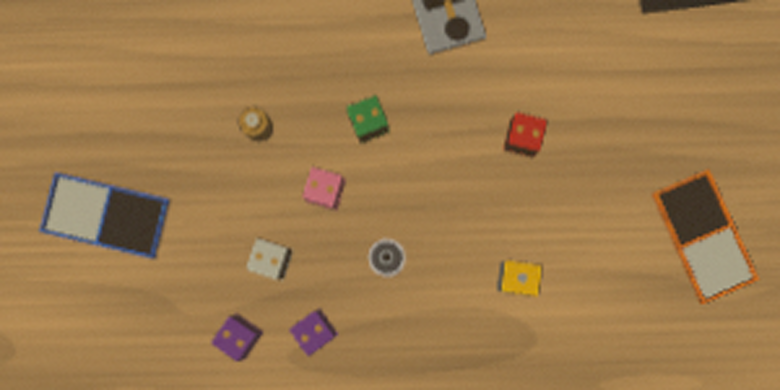

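Each wanted piece has only one colour match: green (247,165), red (307,171), brass (203,167) and the finned ring (254,219). The crop confirms this, and pink and purple are ruled out. I'll move to a wrist-camera station and measure from two places.

Call:
jog_arm:
  deltas: [0,0,0,0,-0.044,0,0,0,0,0,-0.044,0,0,0,0,0,-0.044,0,0.032,-0.004,-0.044,0,0,0,0.032,-0.004,-0.044,0,0,0,0.032,-0.004,-0.044,0,0,0,0.032,-0.004,-0.044,0,0,0,0.032,-0.004,-0.044,0,0,0,0.032,-0.004,-0.044,0,0,0,0.032,-0.004,-0.044,0,0,0,0.032,-0.004,-0.044,0,0,0,0.032,-0.004,-0.044,0,0,0,0.032,-0.004,-0.044,0,0,0,0.032,-0.004,-0.044,0,0,0,0.032,-0.004,-0.044,0,0,0,0,0,0,0,0,0]
  fingers: 0

```text
time: 2.15
tool_pos: [0.5606, 0.1457, 0.2696]
ee_rot: [-1.572, 0.004, -0.005]
ft_force: [-0.4, 0.6, -0.1]
finger_gap: 0.0857
```

```bash
cat >> h.py <<'E'
import pickle
def shot(tag):
    i=manip.camera_info('wrist');im=manip.camera('wrist');cv2.imwrite(f'pics/{tag}.png',im)
    pickle.dump(i,open(f'pics/{tag}.pkl','wb'));return i,im
def load(tag): return pickle.load(open(f'pics/{tag}.pkl','rb')),cv2.imread(f'pics/{tag}.png')
E
python3 - <<'E'
from h import *
s=manip.get_state();i,im=shot('wA');print(s['tool_pos'],Rot.from_rotvec(s['ee_rot']).as_matrix().round(3),i['eye'],cast(i,[(0,0),(511,0),(0,383),(511,383)],0).round(2))
E
```

```text
[0.56058871 0.14572219 0.26955868] [[ 1.     0.     0.006]
 [-0.006 -0.001  1.   ]
 [ 0.    -1.    -0.001]] [0.48509279 0.1470483  0.41248379] [[ 0.35 -0.19 -0.  ]
 [ 0.36  0.47  0.  ]
 [ 1.   -0.37  0.  ]
 [ 1.    0.63 -0.  ]]
```

View pics/wA.png

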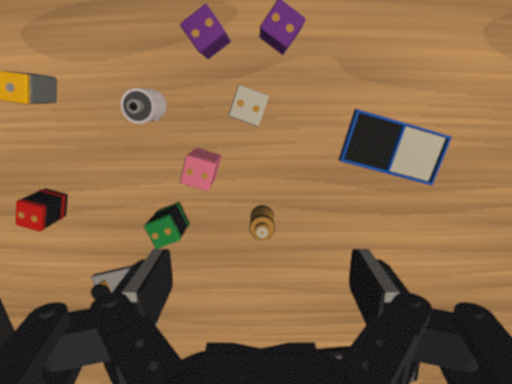

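The wrist view shows all the wanted pieces plus the blue tray: green (166,226), arrester (262,230), dummy load (135,105), red (40,210). The second station is 0.3 m to the right.

Call:
jog_arm:
  deltas: [0,0,-0.047,0,0,0,0,0,-0.047,0,0,0,0,0,-0.047,0,0,0,0,0,-0.047,0,0,0,0,0,-0.047,0,0,0,0,0,-0.047,0,0,0,0,0,-0.047,0,0,0,0,0,-0.047,0,0,0,0,0,0,0,0,0]

```text
time: 3.32
tool_pos: [0.5584, -0.1534, 0.2695]
ee_rot: [-1.571, 0.003, -0.003]
ft_force: [-1.1, 0.3, 0.3]
finger_gap: 0.0855
```

Run:
```python
from h import *
s=manip.get_state();i,im=shot('wB');print(s['tool_pos'])
```

```text
[ 0.55837404 -0.15344877  0.26948613]
```

View pics/wB.png

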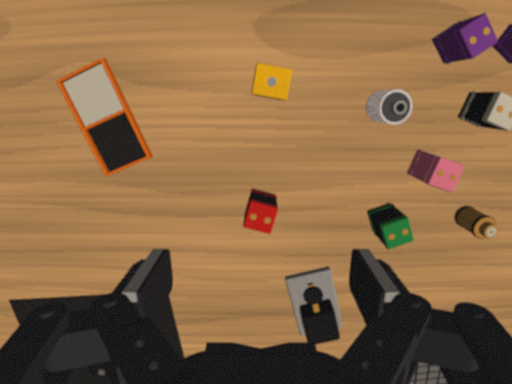

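```bash
cat > m.py <<'E'
from h import *
V={'A':load('wA'),'B':load('wB'),'T':(manip.camera_info('top'),cv2.imread('pics/top0.png'))}
def dots(im,c):
    k=cv2.convexHull(blobs(im,c)[0][0]);m=np.zeros(im.shape[:2],np.uint8);cv2.drawContours(m,[k],-1,255,-1)
    h=cv2.cvtColor(im,cv2.COLOR_BGR2HSV);g=cv2.inRange(h,(12,60,100),(35,255,255))&cv2.erode(m,np.ones((3,3)))
    cs=[q for q in cv2.findContours(g,cv2.RETR_EXTERNAL,cv2.CHAIN_APPROX_NONE)[0] if len(q)>6]
    return np.array([cv2.minEnclosingCircle(q)[0] for q in cs])
for c in('green','red'):
    D={v:dots(V[v][1],c) for v in'AB'};print(c,{v:d.round(1).tolist() for v,d in D.items()})
    x,e=tri(V['A'][0],D['A'].mean(0),V['B'][0],D['B'].mean(0));print(' centre',x.round(4),np.round(e,4))
    for v in'AB':
        p=cast(V[v][0],D[v],.06);d=p[1]-p[0];print(' ',v,p.mean(0).round(4),'dot yaw',np.degrees(np.arctan2(d[1],d[0])).round(1))
def near(im,p,lo,hi,w=14):
    x,y=p;r=im[y-w:y+w,x-w:x+w];m=cv2.inRange(cv2.cvtColor(r,cv2.COLOR_BGR2HSV),lo,hi)
    k=max(cv2.findContours(m,cv2.RETR_EXTERNAL,cv2.CHAIN_APPROX_NONE)[0],key=cv2.contourArea)
    c,rad=cv2.minEnclosingCircle(k);return np.array(c)+[x-w,y-w],rad,cv2.contourArea(k)
P={'arrester':((262,232),(490,231),(0,0,150),(180,110,255)),'dummy':((134,105),(400,107),(0,0,0),(180,255,80))}
for n,(a,b,lo,hi) in P.items():
    A=near(V['A'][1],a,lo,hi);B=near(V['B'][1],b,lo,hi);x,e=tri(V['A'][0],A[0],V['B'][0],B[0]);print(n,A,B,x.round(4),np.round(e,4))
for c,v in(('blue','A'),('orange','B')):
    i,im=V[v]
    cs,m=blobs(im,c,15);k=max(cs,key=lambda q:cv2.contourArea(cv2.convexHull(q)))
    pts=cast(i,k.reshape(-1,2),.012)[:,:2].astype(np.float32);r=cv2.minAreaRect(pts*1000);box=cv2.boxPoints(r)
    print(c,np.round(r[0],1),np.round(r[1],1),round(r[2],1),box.round().tolist(),cv2.boxPoints(cv2.minAreaRect(k)).round(1).tolist())
    h=cv2.cvtColor(im,cv2.COLOR_BGR2HSV);hull=np.zeros(im.shape[:2],np.uint8);cv2.drawContours(hull,[cv2.convexHull(k)],-1,255,-1)
    hull=cv2.erode(hull,np.ones((3,3)))
    for nm,g in(('white',cv2.inRange(h,(0,0,110),(180,60,255))&hull),('black',cv2.inRange(h,(0,0,0),(180,255,75))&hull)):
        q=max(cv2.findContours(g,cv2.RETR_EXTERNAL,cv2.CHAIN_APPROX_NONE)[0],key=cv2.contourArea)
        rr=cv2.minAreaRect(cast(i,q.reshape(-1,2),.004)[:,:2].astype(np.float32)*1000)
        t=V['T'];print('  ',nm,np.round(rr[0],1),np.round(rr[1],1),round(rr[2],1))
E
python3 m.py
```

```text
green {'A': [[154.5, 235.5], [167.2, 231.0]], 'B': [[391.0, 236.0], [404.8, 231.4]]}
 centre [0.6456 0.0205 0.061 ] [0.0001 0.0001]
  A [0.6462 0.0201 0.06  ] dot yaw 110.1
  B [0.646 0.021 0.06 ] dot yaw 109.9
red {'A': [[33.8, 218.2], [20.6, 214.6]], 'B': [[267.1, 220.1], [252.5, 216.5]]}
 centre [ 0.6234 -0.154   0.0607] [0.0001 0.0001]
  A [ 0.6236 -0.1546  0.06  ] dot yaw -105.2
  B [ 0.6239 -0.154   0.06  ] dot yaw -105.0
arrester (array([261.63636398, 232.        ]), 5.724485874176025, 88.0) (array([491. , 231.5]), 5.590270042419434, 72.0) [0.6446 0.1471 0.0607] [0.0002 0.0002]
dummy (array([137. , 105.5]), 14.009025573730469, 498.0) (array([395.93442631, 107.13114738]), 13.746223449707031, 262.0) [0.4911 0.0041 0.0488] [0.0003 0.0003]
blue [547.9 323.8] [135.4  67.5] 75.5 [[498.0, 267.0], [564.0, 250.0], [598.0, 381.0], [532.0, 398.0]] [[339.5, 159.6999969482422], [354.1000061035156, 108.69999694824219], [449.79998779296875, 136.10000610351562], [435.29998779296875, 187.10000610351562]]
   white [556.9 359. ] [60.  63.6] 75.6
   black [540.8 296.4] [61.6 61.5] 75.4
orange [ 505.1 -354.6] [135.1  73.8] 21.2 [[429.0, -345.0], [455.0, -413.0], [581.0, -365.0], [555.0, -296.0]] [[55.79999923706055, 80.5999984741211], [104.19999694824219, 56.400001525878906], [153.60000610351562, 155.1999969482422], [105.19999694824219, 179.39999389648438]]
   white [ 474.8 -370.6] [59.7 56.9] 21.3
   black [ 537.  -346.5] [60.3 56.2] 21.3
```

```bash
cat > plan.py <<'E'
from h import *
import sys
def plan(x,y,z,yaw,s=None):
    s=s or manip.get_state();R=Rot.from_rotvec(s['ee_rot']);
    M=R.as_matrix();cur=np.degrees(np.arctan2(M[1,2],M[0,2]))
    c,sn=np.cos(np.radians(yaw)),np.sin(np.radians(yaw))
    T=np.array([[sn,0,c],[-c,0,sn],[0,-1,0]])
    rv=(R.inv()*Rot.from_matrix(T)).as_rotvec()/np.pi
    d=np.array([x,y,z])-s['tool_pos'];sh=T.T@d/.8
    print('t',s['time'],'yaw',cur.round(2),'turn',rv.round(4),'rows>=',int(np.ceil(np.linalg.norm(rv)*180/10)),'| shift total',sh.round(4),'rows>=',int(np.ceil(np.linalg.norm(d)/.05)),
     '| F',s['ft_force'].round(1),'gap',round(s['finger_gap'],4))
if __name__=='__main__': plan(*map(float,sys.argv[1:5]))
E
python3 plan.py .6458 .0205 .12 110
python3 - <<'E'
from h import *
T=manip.camera_info('top');im=cv2.imread('pics/top0.png');h=cv2.cvtColor(im,cv2.COLOR_BGR2HSV)
for n,v,p,q in(('blue','wA',(134,201),(418,153)),('orange','wB',(380,220),(93,95))):
    i,w=load(v);C=[]
    for a,pt in((im,p),(w,q)):
        m=cv2.inRange(cv2.cvtColor(a,cv2.COLOR_BGR2HSV),(0,0,105),(180,80,255))
        l,lab,st,ce=cv2.connectedComponentsWithStats(m);k=lab[pt[1],pt[0]];C.append(ce[k]);print(k,st[k])
    x,e=tri(T,C[0],i,C[1]);print(n,'white floor',x.round(4),np.round(e,4))
E
```

```text
t 3.375 yaw 89.9 turn [-1.000e-04 -1.117e-01 -1.000e-04] rows>= 3 | shift total [0.1759 0.1869 0.1649] rows>= 5 | F [ 0.5  0.4 -0.6] gap 0.0854
4 [120 186  50  28 513]
43 [ 390  126   55   56 1981]
blue white floor [0.5564 0.3551 0.0098] [0.0015 0.0015]
6 [368 208  26  26 404]
13 [  64   64   59   62 2064]
orange white floor [ 0.4746 -0.3712  0.0024] [0.0005 0.0005]
```

The floors triangulate to about 2–10 mm, which fits the stated 4 mm; the blue blob in the top view merged with the frame. The tops come to about 61 mm. Going to the green battery.

Call:
jog_arm:
  deltas: [0,0,0,0,-0.0373,0,0,0,0,0,-0.0373,0,0,0,0,0,-0.0373,0,0.022,0.0234,0.0206,0,0,0,0.022,0.0234,0.0206,0,0,0,0.022,0.0234,0.0206,0,0,0,0.022,0.0234,0.0206,0,0,0,0.022,0.0234,0.0206,0,0,0,0.022,0.0234,0.0206,0,0,0,0.022,0.0234,0.0206,0,0,0,0.022,0.0234,0.0206,0,0,0,0,0,0,0,0,0,0,0,0,0,0,0]
  fingers: 0

```text
time: 5.0
tool_pos: [0.6458, 0.0203, 0.1198]
ee_rot: [-1.554, -0.275, 0.275]
ft_force: [-0.2, -0.7, -0.9]
finger_gap: 0.0856
```

```bash
python3 plan.py .6458 .0205 .024 110; python3 -c "
from h import *
shot('wG')"
```

```text
t 5.0 yaw 110.07 turn [ 0.0001  0.0004 -0.0001] rows>= 1 | shift total [1.000e-04 1.198e-01 3.000e-04] rows>= 2 | F [-0.2 -0.7 -0.9] gap 0.0856
```

View pics/wG.png

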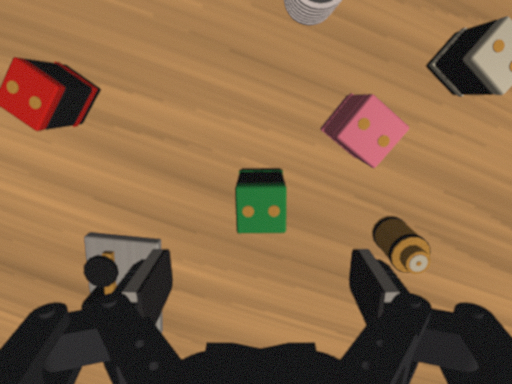

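The view shows the green cap centred and square at (262,212). The Morse key, at (85–162, 235–330), sits near the left finger, so I'll check that clearance before going down.

Run:
```python
from h import *
i,im=load('wG');p=cast(i,[(85,233),(161,239)],.012);k=cast(i,[(100,271)],.053)
j,_=load('wB');q=cast(j,[(286,276),(330,268),(340,330)],.012);print(q.round(3))
c=np.array([.6458,.0205,0]);z=np.array([np.cos(np.radians(110)),np.sin(np.radians(110)),0]);x=np.array([z[1],-z[0],0])
for P in (*p,k[0],*q): print(P.round(3),'along z',((P-c)@z).round(3),'along x',((P-c)@x).round(3))
```

```text
[[ 0.736 -0.116  0.012]
 [ 0.723 -0.051  0.012]
 [ 0.838 -0.026  0.012]]
[ 0.738 -0.116  0.012] along z -0.16 along x 0.04
[ 0.719 -0.048  0.012] along z -0.09 along x 0.045
[ 0.74  -0.081  0.053] along z -0.127 along x 0.054
[ 0.736 -0.116  0.012] along z -0.159 along x 0.038
[ 0.723 -0.051  0.012] along z -0.093 along x 0.048
[ 0.838 -0.026  0.012] along z -0.109 along x 0.165
```

The key is more than 30 mm clear of the finger. Descend, then close.

Call:
jog_arm:
  deltas: [0,0.03,0,0,0,0,0,0.03,0,0,0,0,0,0.03,0,0,0,0,0,0.03,0,0,0,0,0,0,0,0,0,0]

```text
time: 5.68
tool_pos: [0.645, 0.0196, 0.0231]
ee_rot: [-1.553, -0.273, 0.276]
ft_force: [-0.4, 0.3, 1.5]
finger_gap: 0.0854
```

Call:
jog_arm:
  deltas: [0,0,0,0,0,0,0,0,0,0,0,0,0,0,0,0,0,0,0,0,0,0,0,0,0,0,0,0,0,0,0,0,0,0,0,0,0,0,0,0,0,0]
  fingers: 1

```text
time: 6.55
tool_pos: [0.6464, 0.0203, 0.025]
ee_rot: [-1.553, -0.276, 0.274]
ft_force: [-0.7, -0.8, 7.6]
finger_gap: 0.0353
```

Call:
jog_arm:
  deltas: [0,-0.03,0,0,0,0,0,-0.03,0,0,0,0,0,-0.03,0,0,0,0,0,-0.03,0,0,0,0,0,0,0,0,0.0475,0,0,0,0,0,0.0475,0,0,0,0,0,0.0475,0,0,0,0,0,0.0475,0,0,0,0,0,0,0]

```text
time: 7.68
tool_pos: [0.6458, 0.0206, 0.1202]
ee_rot: [-1.562, 0.193, -0.193]
ft_force: [-0.5, 0.3, -1.2]
finger_gap: 0.0349
```

```bash
python3 plan.py .5402 .2939 .12 75.6
```

```text
t 7.675 yaw 75.94 turn [0.0001 0.0019 0.0001] rows>= 1 | shift total [-0.2128  0.0003  0.2981] rows>= 6 | F [-0.5  0.3 -1.2] gap 0.0349
```

Call:
jog_arm:
  deltas: [-0.0266,0,0.0373,0,0,0,-0.0266,0,0.0373,0,0,0,-0.0266,0,0.0373,0,0,0,-0.0266,0,0.0373,0,0,0,-0.0266,0,0.0373,0,0,0,-0.0266,0,0.0373,0,0,0,-0.0266,0,0.0373,0,0,0,-0.0266,0,0.0373,0,0,0,0,0,0,0,0,0,0,0,0,0,0,0]

```text
time: 8.93
tool_pos: [0.5392, 0.2928, 0.1201]
ee_rot: [-1.563, 0.192, -0.192]
ft_force: [0.5, -0.5, -0.5]
finger_gap: 0.0356
```

```bash
python3 plan.py .5402 .2939 .0295 75.6; python3 -c "
from h import *
shot('wP1')"
```

```text
t 8.925 yaw 76.0 turn [0.0001 0.0022 0.0001] rows>= 1 | shift total [0.0008 0.1132 0.0016] rows>= 2 | F [ 0.5 -0.5 -0.5] gap 0.0356
```

View pics/wP1.png

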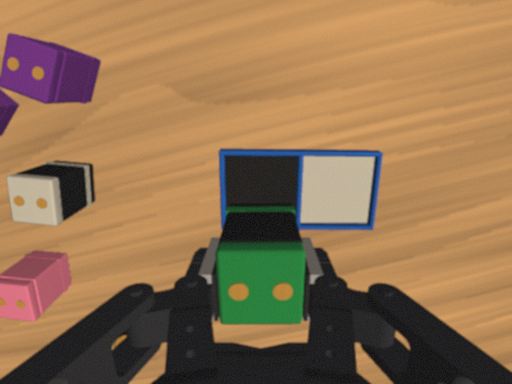

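The battery (261,265) lines up with the black pocket (220–300, 152–225). Lower and release with a partial opening.

Call:
jog_arm:
  deltas: [0.0008,0.032,0.0016,0,0,0,0,0.032,0,0,0,0,0,0.032,0,0,0,0,0,0.01,0,0,0,0,0,0.007,0,0,0,0,0,0,0,0,0,0,0,0,0,0,0,0]

```text
time: 9.85
tool_pos: [0.5403, 0.2946, 0.0303]
ee_rot: [-1.561, 0.193, -0.194]
ft_force: [-0.5, 0.0, -0.5]
finger_gap: 0.0356
```

Call:
jog_arm:
  deltas: [0,0,0,0,0,0,0,0,0,0,0,0,0,0,0,0,0,0,0,0,0,0,0,0]
  fingers: 0.38

```text
time: 10.35
tool_pos: [0.5399, 0.2945, 0.0296]
ee_rot: [-1.562, 0.193, -0.194]
ft_force: [-0.0, 0.2, 0.0]
finger_gap: 0.0527
```

Call:
jog_arm:
  deltas: [0,-0.03,0,0,0,0,0,-0.03,0,0,0,0,0,-0.03,0,0,0,0,0,-0.03,0,0,0,0,0,0,0,0,0.0555,0,0,0,0,0,0.0555,0,0,0,0,0,0.0555,0,0,0,0,0,0.0555,0,0,0,0,0,0.0555,0,0,0,0,0,0.0555,0,0,0,0,0,0.0555,0,0,0,0,0,0.0555,0,0,0,0,0,0.0555,0,0,0,0,0,0,0]
  fingers: 0.38

```text
time: 12.1
tool_pos: [0.5397, 0.2946, 0.1254]
ee_rot: [-1.084, 1.386, -1.387]
ft_force: [0.9, 0.8, -0.5]
finger_gap: 0.0526
```

```bash
python3 plan.py .6446 .1471 .12 -14.4
```

```text
t 12.1 yaw -13.97 turn [-0.      0.0024  0.0002] rows>= 1 | shift total [0.146  0.0067 0.1728] rows>= 4 | F [ 0.9  0.8 -0.5] gap 0.0526
```

Call:
jog_arm:
  deltas: [0.0243,0.0011,0.0288,0,0,0,0.0243,0.0011,0.0288,0,0,0,0.0243,0.0011,0.0288,0,0,0,0.0243,0.0011,0.0288,0,0,0,0.0243,0.0011,0.0288,0,0,0,0.0243,0.0011,0.0288,0,0,0,0,0,0,0,0,0,0,0,0,0,0,0]
  fingers: 0

```text
time: 13.1
tool_pos: [0.6455, 0.1482, 0.1201]
ee_rot: [-1.085, 1.386, -1.385]
ft_force: [0.4, 0.0, 0.5]
finger_gap: 0.0855
```

```bash
python3 plan.py .6446 .1471 .022 -14.4
python3 - <<'E'
from h import *
i,im=shot('wR');x,y=project(i,[.6446,.1471,.06])[0].astype(int);print(x,y)
m=cv2.inRange(cv2.cvtColor(im[y-40:y+40,x-40:x+40],cv2.COLOR_BGR2HSV),(0,0,150),(180,110,255))
k=max(cv2.findContours(m,cv2.RETR_EXTERNAL,cv2.CHAIN_APPROX_NONE)[0],key=cv2.contourArea);c,r=cv2.minEnclosingCircle(k)
print(c[0]+x-40,c[1]+y-40,r,cast(i,[(c[0]+x-40,c[1]+y-40)],.06))
E
```

```text
t 13.1 yaw -13.88 turn [ 0.0002  0.0029 -0.0001] rows>= 1 | shift total [ 0.0016  0.1227 -0.0007] rows>= 2 | F [0.4 0.  0.5] gap 0.0855
258 214
258.5 214.5 10.12432861328125 [[0.64428013 0.14693724 0.06      ]]
```

Call:
jog_arm:
  deltas: [0.0016,0.031,-0.0007,0,0,0,0,0.031,0,0,0,0,0,0.031,0,0,0,0,0,0.031,0,0,0,0,0,0,0,0,0,0]

```text
time: 13.78
tool_pos: [0.6435, 0.1474, 0.0197]
ee_rot: [-1.087, 1.388, -1.385]
ft_force: [0.6, -0.2, 0.1]
finger_gap: 0.0853
```

Call:
jog_arm:
  deltas: [0,0,0,0,0,0,0,0,0,0,0,0,0,0,0,0,0,0,0,0,0,0,0,0,0,0,0,0,0,0,0,0,0,0,0,0,0,0,0,0,0,0]
  fingers: 1

```text
time: 14.65
tool_pos: [0.6452, 0.1469, 0.022]
ee_rot: [-1.082, 1.387, -1.387]
ft_force: [-3.5, 0.5, 9.4]
finger_gap: 0.0305
```

Call:
jog_arm:
  deltas: [0,-0.035,0,0,0,0,0,-0.035,0,0,0,0,0,-0.035,0,0,0,0,0,-0.035,0,0,0,0,0,0,0,0,0,0]

```text
time: 15.28
tool_pos: [0.6458, 0.1468, 0.1352]
ee_rot: [-1.08, 1.386, -1.387]
ft_force: [0.3, 0.3, -1.7]
finger_gap: 0.0305
```

```bash
python3 plan.py .5566 .3578 .135 -14.4
```

```text
t 15.275 yaw -14.03 turn [-0.0009  0.0021 -0.0006] rows>= 1 | shift total [-2.277e-01  2.000e-04 -1.736e-01] rows>= 5 | F [ 0.3  0.3 -1.7] gap 0.0305
```

Call:
jog_arm:
  deltas: [-0.0325,0,-0.0248,0,0,0,-0.0325,0,-0.0248,0,0,0,-0.0325,0,-0.0248,0,0,0,-0.0325,0,-0.0248,0,0,0,-0.0325,0,-0.0248,0,0,0,-0.0325,0,-0.0248,0,0,0,-0.0325,0,-0.0248,0,0,0,0,0,0,0,0,0,0,0,0,0,0,0]

```text
time: 16.4
tool_pos: [0.5542, 0.3562, 0.1324]
ee_rot: [-1.084, 1.387, -1.388]
ft_force: [-0.1, -0.3, -0.9]
finger_gap: 0.0304
```

```bash
python3 plan.py .5566 .3578 .027 -14.4; python3 -c "
from h import *
shot('wP2')"
```

```text
t 16.4 yaw -14.05 turn [0.0001 0.002  0.0003] rows>= 1 | shift total [-0.0027  0.1317  0.0024] rows>= 3 | F [-0.1 -0.3 -0.9] gap 0.0304
```

View pics/wP2.png

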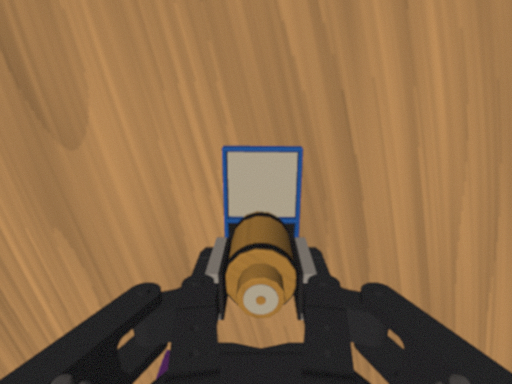

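The arrester (262,265) is square over the white pocket (225–301, 148–220). Lower, release, rise, and head for red.

Call:
jog_arm:
  deltas: [-0.0027,0.035,0.0024,0,0,0,0,0.035,0,0,0,0,0,0.035,0,0,0,0,0,0.018,0,0,0,0,0,0.0087,0,0,0,0,0,0,0,0,0,0,0,0,0,0,0,0]

```text
time: 17.32
tool_pos: [0.5571, 0.3587, 0.0286]
ee_rot: [-1.082, 1.387, -1.387]
ft_force: [-0.3, 0.2, -1.8]
finger_gap: 0.0304
```

Call:
jog_arm:
  deltas: [0,0,0,0,0,0,0,0,0,0,0,0,0,0,0,0,0,0,0,0,0,0,0,0]
  fingers: 0.38

```text
time: 17.82
tool_pos: [0.5567, 0.3586, 0.0278]
ee_rot: [-1.083, 1.387, -1.387]
ft_force: [-1.3, -0.2, -0.2]
finger_gap: 0.053
```

Call:
jog_arm:
  deltas: [0,-0.035,0,0,0,0,0,-0.035,0,0,0,0,0,-0.035,0,0,0,0,0,-0.035,0,0,0,0,0,0,0,0,0,0]

```text
time: 18.45
tool_pos: [0.5576, 0.359, 0.1417]
ee_rot: [-1.08, 1.387, -1.387]
ft_force: [0.3, -0.1, -0.5]
finger_gap: 0.0533
```

```bash
python3 plan.py .6236 -.154 .14 -15; python3 -c "
from h import *
shot('wP3')"
```

```text
t 18.45 yaw -14.03 turn [-0.0006  0.0054 -0.0008] rows>= 1 | shift total [0.5981 0.0022 0.2457] rows>= 11 | F [ 0.3 -0.1 -0.5] gap 0.0533
```

View pics/wP3.png

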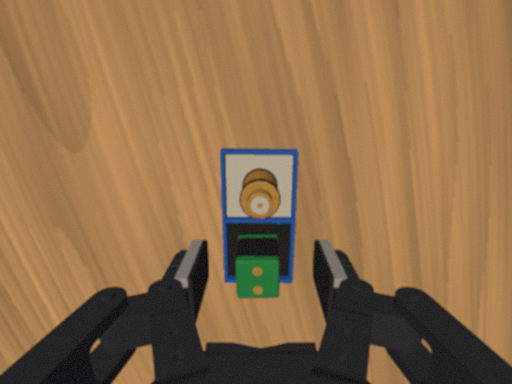

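Both blue pieces stand upright in their pockets, arrester (260,195) and green (258,270). On to red.

Call:
jog_arm:
  deltas: [0,0,0,0,0.0054,0,0.046,0,0.0189,0,0,0,0.046,0,0.0189,0,0,0,0.046,0,0.0189,0,0,0,0.046,0,0.0189,0,0,0,0.046,0,0.0189,0,0,0,0.046,0,0.0189,0,0,0,0.046,0,0.0189,0,0,0,0.046,0,0.0189,0,0,0,0.046,0,0.0189,0,0,0,0.046,0,0.0189,0,0,0,0.046,0,0.0189,0,0,0,0.046,0,0.0189,0,0,0,0.046,0,0.0189,0,0,0,0,0,0,0,0,0,0,0,0,0,0,0]
  fingers: 0

```text
time: 20.5
tool_pos: [0.6223, -0.1538, 0.1389]
ee_rot: [-1.074, 1.401, -1.399]
ft_force: [1.4, -0.1, -0.1]
finger_gap: 0.0853
```

```bash
python3 plan.py .6236 -.154 .024 -15
python3 - <<'E'
from h import *
i,im=shot('wR2')
k=cv2.convexHull(blobs(im,'red')[0][0]);m=np.zeros(im.shape[:2],np.uint8);cv2.drawContours(m,[k],-1,255,-1)
g=cv2.inRange(cv2.cvtColor(im,cv2.COLOR_BGR2HSV),(12,60,100),(35,255,255))&cv2.erode(m,np.ones((3,3)))
cs=[q for q in cv2.findContours(g,0,1)[0] if cv2.contourArea(q)>20]
p=cast(i,[cv2.minEnclosingCircle(q)[0] for q in cs],.06);d=p[1]-p[0];print(p.mean(0).round(4),np.degrees(np.arctan2(d[1],d[0])))
E
```

```text
t 20.5 yaw -15.03 turn [ 0.0004 -0.0001 -0.0001] rows>= 1 | shift total [-0.0002  0.1436  0.0016] rows>= 3 | F [ 1.4 -0.1 -0.1] gap 0.0853
[ 0.6232 -0.154   0.06  ] 73.57101605795111
```

Call:
jog_arm:
  deltas: [0,0.0359,0.0012,0,0,0,0,0.0359,0,0,0,0,0,0.0359,0,0,0,0,0,0.0359,0,0,0,0,0,0,0,0,0,0]

```text
time: 21.18
tool_pos: [0.6225, -0.1532, 0.0231]
ee_rot: [-1.077, 1.402, -1.397]
ft_force: [-0.1, -0.1, 0.9]
finger_gap: 0.0849
```

Call:
jog_arm:
  deltas: [0,0,0,0,0,0,0,0,0,0,0,0,0,0,0,0,0,0,0,0,0,0,0,0,0,0,0,0,0,0,0,0,0,0,0,0,0,0,0,0,0,0]
  fingers: 1

```text
time: 22.05
tool_pos: [0.6242, -0.1546, 0.0259]
ee_rot: [-1.073, 1.398, -1.4]
ft_force: [-1.8, 0.4, 10.0]
finger_gap: 0.0353
```

Call:
jog_arm:
  deltas: [0,-0.035,0,0,0,0,0,-0.035,0,0,0,0,0,-0.035,0,0,0,0,0,-0.025,0,0,0,0,0,0,0,0,-0.0503,0,0,0,0,0,-0.0503,0,0,0,0,0,-0.0503,0,0,0,0,0,-0.0503,0,0,0,0,0,0,0]

```text
time: 23.18
tool_pos: [0.6235, -0.1549, 0.129]
ee_rot: [-1.361, 0.933, -0.933]
ft_force: [0.1, 0.4, -0.5]
finger_gap: 0.0354
```

```bash
python3 plan.py .5363 -.3447 .128 21.2
```

```text
t 23.175 yaw 21.14 turn [-0.0001 -0.0003 -0.0001] rows>= 1 | shift total [ 0.1818  0.0013 -0.1875] rows>= 5 | F [ 0.1  0.4 -0.5] gap 0.0354
```

Call:
jog_arm:
  deltas: [0.0303,0,-0.0313,0,0,0,0.0303,0,-0.0313,0,0,0,0.0303,0,-0.0313,0,0,0,0.0303,0,-0.0313,0,0,0,0.0303,0,-0.0313,0,0,0,0.0303,0,-0.0313,0,0,0,0,0,0,0,0,0,0,0,0,0,0,0]

```text
time: 24.18
tool_pos: [0.5364, -0.344, 0.1287]
ee_rot: [-1.361, 0.934, -0.934]
ft_force: [-0.4, -0.8, -1.3]
finger_gap: 0.0352
```

```bash
python3 plan.py .5363 -.3447 .0300 21.2; python3 -c "
from h import *
shot('wP4')"
```

```text
t 24.175 yaw 21.08 turn [-0.0001 -0.0007 -0.0001] rows>= 1 | shift total [ 0.0007  0.1234 -0.0005] rows>= 2 | F [-0.4 -0.8 -1.3] gap 0.0352
```

View pics/wP4.png

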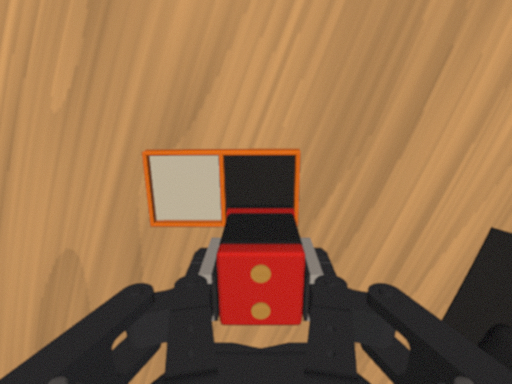

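Red (261,270) lines up with the black pocket (224–298, 152–212).

Call:
jog_arm:
  deltas: [0,0.035,0,0,0,0,0,0.035,0,0,0,0,0,0.035,0,0,0,0,0,0.012,0,0,0,0,0,0.0064,0,0,0,0,0,0,0,0,0,0,0,0,0,0,0,0]

```text
time: 25.1
tool_pos: [0.5365, -0.3448, 0.0309]
ee_rot: [-1.362, 0.931, -0.933]
ft_force: [-0.7, -0.4, -1.7]
finger_gap: 0.0356
```

Call:
jog_arm:
  deltas: [0,0,0,0,0,0,0,0,0,0,0,0,0,0,0,0,0,0,0,0,0,0,0,0]
  fingers: 0.38

```text
time: 25.6
tool_pos: [0.5362, -0.3446, 0.0302]
ee_rot: [-1.362, 0.932, -0.932]
ft_force: [0.5, 0.3, -0.5]
finger_gap: 0.0531
```

Call:
jog_arm:
  deltas: [0,-0.035,0,0,0,0,0,-0.035,0,0,0,0,0,-0.035,0,0,0,0,0,-0.035,0,0,0,0,0,0,0,0,0.0556,0,0,0,0,0,0.0556,0,0,0,0,0,0.0556,0,0,0,0,0,0.0556,0,0,0,0,0,0.0556,0,0,0,0,0,0.0556,0,0,0,0,0,0.0556,0,0,0,0,0,0.0556,0,0,0,0,0,0.0556,0,0,0,0,0,0,0]

```text
time: 27.35
tool_pos: [0.5361, -0.3444, 0.1419]
ee_rot: [-0.379, 2.019, -2.02]
ft_force: [-0.3, 0.4, -0.5]
finger_gap: 0.0529
```

```bash
python3 plan.py .4911 .0035 .14 -69
```

```text
t 27.35 yaw -68.8 turn [-0.      0.0011  0.0003] rows>= 1 | shift total [-0.1033  0.0023 -0.4262] rows>= 8 | F [-0.3  0.4 -0.5] gap 0.0529
```

Call:
jog_arm:
  deltas: [-0.0115,0,-0.0474,0,0,0,-0.0115,0,-0.0474,0,0,0,-0.0115,0,-0.0474,0,0,0,-0.0115,0,-0.0474,0,0,0,-0.0115,0,-0.0474,0,0,0,-0.0115,0,-0.0474,0,0,0,-0.0115,0,-0.0474,0,0,0,-0.0115,0,-0.0474,0,0,0,-0.0115,0,-0.0474,0,0,0,0,0,0,0,0,0,0,0,0,0,0,0]
  fingers: 0

```text
time: 28.72
tool_pos: [0.4905, 0.0031, 0.1423]
ee_rot: [-0.379, 2.018, -2.018]
ft_force: [-0.1, -0.5, 0.4]
finger_gap: 0.0854
```

```bash
python3 plan.py .4911 .0035 .022 -69; python3 -c "
from h import *
i,_=shot('wD');print(project(i,[[.4911,.0035,.06],[.4911,.0035,.048]]))"
```

```text
t 28.725 yaw -68.7 turn [-0.0001  0.0016 -0.0001] rows>= 1 | shift total [-0.0009  0.1504 -0.0002] rows>= 3 | F [-0.1 -0.5  0.4] gap 0.0854
[[260.59105492 201.56493837]
 [260.5680511  196.81752799]]
```

View pics/wD.png

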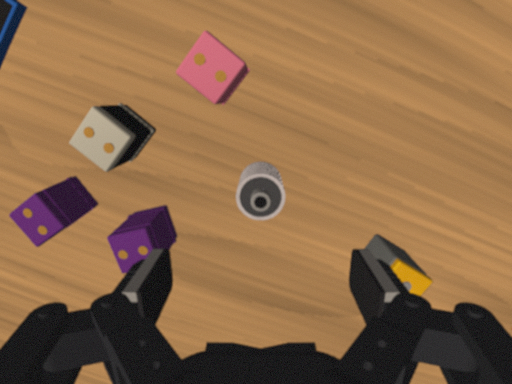

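The connector (261,202) sits where my estimate predicts. The purple block and filter box are at least 20 mm clear of the fingers.

Call:
jog_arm:
  deltas: [-0.0009,0.0376,0,0,0,0,0,0.0376,0,0,0,0,0,0.0376,0,0,0,0,0,0.0376,0,0,0,0,0,0,0,0,0,0]

```text
time: 29.4
tool_pos: [0.4902, 0.0024, 0.0208]
ee_rot: [-0.379, 2.022, -2.022]
ft_force: [-0.5, 0.5, -0.3]
finger_gap: 0.0852
```

Call:
jog_arm:
  deltas: [0,0,0,0,0,0,0,0,0,0,0,0,0,0,0,0,0,0,0,0,0,0,0,0,0,0,0,0,0,0,0,0,0,0,0,0,0,0,0,0,0,0]
  fingers: 1

```text
time: 30.28
tool_pos: [0.4915, 0.0039, 0.0229]
ee_rot: [-0.375, 2.02, -2.019]
ft_force: [-3.7, -0.4, 17.6]
finger_gap: 0.0385
```

Call:
jog_arm:
  deltas: [0,-0.036,0,0,0,0,0,-0.036,0,0,0,0,0,-0.036,0,0,0,0,0,-0.036,0,0,0,0,0,0,0,0,0,0]

```text
time: 30.9
tool_pos: [0.4918, 0.0042, 0.1386]
ee_rot: [-0.374, 2.019, -2.018]
ft_force: [0.1, -0.2, -1.9]
finger_gap: 0.0382
```

```bash
python3 plan.py .4747 -.3685 .14 -69
```

```text
t 30.9 yaw -68.82 turn [-0.0001  0.001  -0.0009] rows>= 1 | shift total [ 0.1869 -0.0018  0.4273] rows>= 8 | F [ 0.1 -0.2 -1.9] gap 0.0382
```

Call:
jog_arm:
  deltas: [0.0187,0,0.0427,0,0,0,0.0187,0,0.0427,0,0,0,0.0187,0,0.0427,0,0,0,0.0187,0,0.0427,0,0,0,0.0187,0,0.0427,0,0,0,0.0187,0,0.0427,0,0,0,0.0187,0,0.0427,0,0,0,0.0187,0,0.0427,0,0,0,0.0187,0,0.0427,0,0,0,0.0187,0,0.0427,0,0,0,0,0,0,0,0,0,0,0,0,0,0,0]

```text
time: 32.4
tool_pos: [0.4744, -0.3681, 0.1362]
ee_rot: [-0.377, 2.021, -2.019]
ft_force: [0.7, 0.3, -2.2]
finger_gap: 0.0382
```

```bash
python3 plan.py .4747 -.3685 .0275 -69; python3 -c "
from h import *
shot('wP5')"
```

```text
t 32.4 yaw -68.86 turn [0.0004 0.0008 0.0001] rows>= 1 | shift total [-1.000e-04  1.359e-01  6.000e-04] rows>= 3 | F [ 0.7  0.3 -2.2] gap 0.0382
```

View pics/wP5.png

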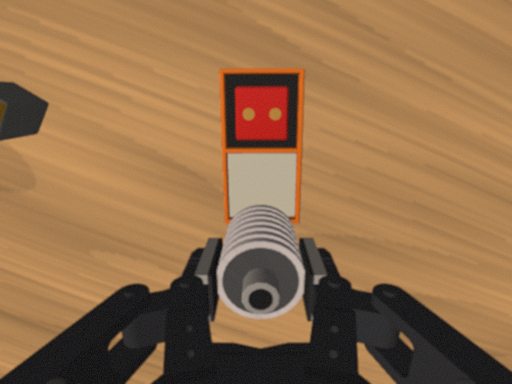

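The dummy load lines up with the white pocket, and red stands centred in its pocket. Lower and release.

Call:
jog_arm:
  deltas: [0,0.036,0,0,0,0,0,0.036,0,0,0,0,0,0.036,0,0,0,0,0,0.018,0,0,0,0,0,0.0094,0,0,0,0,0,0,0,0,0,0,0,0,0,0,0,0]

```text
time: 33.33
tool_pos: [0.475, -0.3689, 0.0295]
ee_rot: [-0.376, 2.019, -2.02]
ft_force: [0.0, -0.4, -2.5]
finger_gap: 0.0385
```

Call:
jog_arm:
  deltas: [0,0,0,0,0,0,0,0,0,0,0,0,0,0,0,0,0,0,0,0,0,0,0,0]
  fingers: 0.3

```text
time: 33.83
tool_pos: [0.4747, -0.3688, 0.0287]
ee_rot: [-0.377, 2.02, -2.02]
ft_force: [-0.1, -0.2, 0.2]
finger_gap: 0.06
```

Call:
jog_arm:
  deltas: [0,-0.036,0,0,0,0,0,-0.036,0,0,0,0,0,-0.036,0,0,0,0,0,-0.036,0,0,0,0,-0.04,-0.04,0,0,0,0,-0.04,-0.04,0,0,0,0,0,0,0,0,0,0]

```text
time: 34.7
tool_pos: [0.5369, -0.3448, 0.2095]
ee_rot: [-0.377, 2.015, -2.019]
ft_force: [-0.6, -0.6, -0.6]
finger_gap: 0.0598
```

Run:
```python
from h import *
i,im=shot('wEnd');t=manip.camera('top');cv2.imwrite('pics/topE.png',t)
s=manip.camera('side');cv2.imwrite('pics/sideE.png',s)
top=cv2.resize(t[120:270,105:405],None,fx=2.4,fy=2.4,interpolation=cv2.INTER_CUBIC)
a=np.zeros((590,720,3),np.uint8);a[:360]=top;w=cv2.resize(im,(300,225));a[362:587,:300]=w
a[362:587,310:720]=cv2.resize(s[100:384,150:512],(410,225));cv2.imwrite('pics/end.png',a)
```

```text
(no output)
```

View pics/end.png

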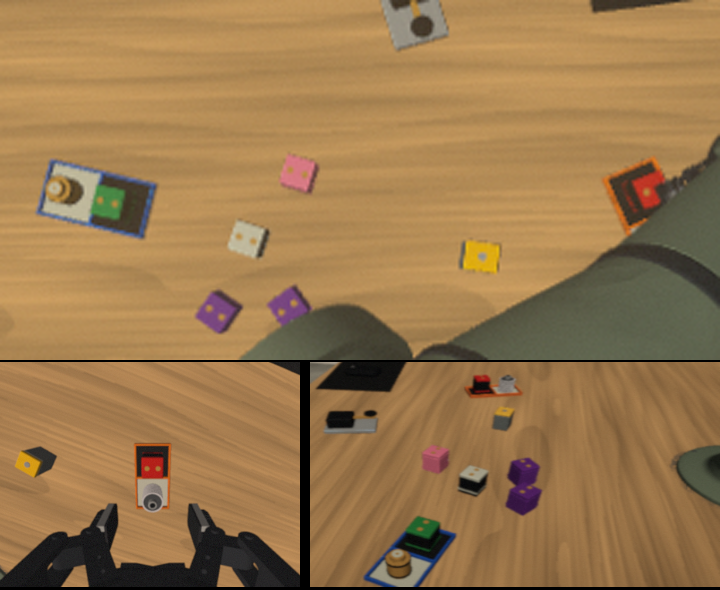

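The top, wrist and side views show all four pieces upright in the right pockets, and the white battery, filter box and key are unmoved. Handing in.

```bash
python3 -c "
from workcell import manip
print(manip.hand_in(),manip.get_state()['time'])"
```

```text
the job is handed in; nothing more can be done
the job is handed in; nothing more can be done
```

Both kits are made up and handed in at about 35 s of the 102 s limit. The green battery and brass arrester are in the blue tray; the red battery and finned dummy load are in the orange tray.

**Last checks:** The final wrist, top and side pictures show all four pieces upright in the right pockets. The white battery, filter box and Morse key look where they were, judged by eye, not re-measured. The gripper was clear of everything, and the highest wrist force I read was about 18 N.

**Readings that disagreed:**
- **Pocket floors:** they came out at about 10 mm (blue) and 2 mm (orange) against the stated 4 mm. The blue tray's outline had merged in that picture, so I used 4 mm.
- **Dummy load height:** my height measurement caught its fin top (49 mm), so I checked the connector's position from close up before gripping.
- **Final top view:** the arm hid part of the orange tray, so that kit was confirmed from the wrist and side cameras.

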